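Key-start the bench machine from its console

ROBOT

A 7-joint arm with a two-finger parallel gripper is mounted at the origin on a cart in front of the work surface, level with it; the furniture and walls round the work are solid. World frame = base frame: x ahead of the robot, y to its left, z up, the work surface at z = 0. Lengths are in m, angles in rad, forces in N, time in s.
With the tool pointing down it reaches from about 0.4 to 0.85 m from the base axis. Payload 4.4 kg.
Tool frame: the origin (TCP) lies on the centre line of the jaws, within the pads' length; the fingertips stand 22 mm ahead of it and the grasp point (between the pads) lies 3 mm ahead of it; z points along the fingers, y is the line along which they close (so a half turn about z gives the same grasp; the last joint's range is limited). The gripper opens to 94 mm and grips with 3 to 60 N. Pads are 16 mm wide; open, the fingers measure 119 mm over their backs; the gripper's body (75 mm by 177 mm) begins 78 mm behind the grasp point.
Start: joints at [-1.206, 0.628, 0.038, 1.517, -0.027, 0.996, -0.02], TCP at [0.271, 0.591, 0.227] pointing down, gripper open.
Joint ranges: [-3.06, 3.06], [-0.37, 2.12], [-1.25, 1.32], [0.18, 2.47], [-1.1, 4.24], [0.23, 1.98], [-2.94, 2.94]. Speed limits (rad/s): [2.57, 2.57, 3.14, 3.14, 3.14, 3.14, 3.14].

INTERFACE

Orientations are given as a 3x3 rotation matrix whose columns are the frame's x, y, z axes.
In Python, from workcell import robot, eyes, job, finder gives the robot as it stands.
- The arm moves only by the shell command python3 -m crank 'ROWS' [FORCE]. ROWS is JSON, a list of rows, each an object with "gripper": the closure, from 0 (fully open) to 1 (shut); "slide": the shift along the world's x, y, z in cm, a list of three; "dr": the turn, a rotation vector about the world's x, y, z in rad, a list of three. A call has 1 to 8 rows; each row is the pose to reach, as a shift and turn from the pose commanded when the call began; what a row does not reach only later rows make up. A row lasts 1/12 s, in which the tool goes at most 41.7 mm and 7.16 degrees, less where a joint would pass 70% of its speed; a pose out of reach is approached as far as the arm can. A call with a gripper value outside its range is refused whole. The fingers move at their own pace and stop on an object; FORCE is the grip in N (left out, the last holds). Time passes only in rows, so rows that repeat a pose let the fingers close. It gives the time, the measured TCP pose, the force, the opening and the grip force at its end, in the units of the state.
- robot.get_obs(): the state, without advancing time (a new reading comes with each control period).
- eyes.read_camera(name): name is "side" or "top" or "wrist"; returns the picture (420x560x3 uint8, red, green, blue); there is no depth.
- eyes.camera_model(name): a dict with "camera_matrix" (3x3 intrinsics, pixels), "R" (3x3) and "t" (3): a world point X has camera coordinates R X + t. Camera axes: x right, y down, z forward; pixel columns grow to the right and rows downward; lengths in m; the calibration is good to about 2 mm. A picture is of the moment at which its call begins: read the wrist's pose just before it. camera_model takes no time and is no camera call; for the wrist camera it gives the pose at the moment of the call.
- job.close_job(): hands the job in; it is judged then, once.
Trained networks look in the newest picture that a camera, given by its name, has taken for a name from the list of things; names that differ only in an ending like _2 or _b are one class to them, and where a whole thing is asked for, a point or a joint stands for the part that bears it (a point fixed in the world has none). Each returns a list of dicts, best first, with "score" (0 to 1); they miss things now and then, are a little off and sometimes report something else, mostly with a low value. They report only what shows in the picture. A call takes as long as a camera call.
- finder.cut_out(camera, target): "pixels" (420x560 bool, what is visible of it) and "pixel" ([column, row] in pixels, amid what is visible of it).
The state is a dict: "t": time; "q": joint angles; "qvel": joint speeds; "tau": joint torques, N m; "ee_pos": TCP position; "ee_rot": TCP orientation; "wrist_force": force on the tool from outside, world axes, zero at the start; "torque": the same for the moment, N m; "grip_width": opening from 0.0 (shut) to 1.0 (fully open); "finger_force": force on a finger pad.
Only numpy, scipy, OpenCV 4.12 (cv2) and the standard library are available. Lean on these libraries where they do the work, as an engineer would, in place of code of your own. Each camera call takes 0.05 s, during which the arm holds its last target. There are 200 camera calls.

TASK

Start the machine with the big key on the sloped console: turn the key clockwise from off to run and leave it at run for about two seconds while the controls wake up, then turn it on against its spring until you feel the solid start stop and keep it pressed on the stop for about two seconds. Then let go, so that the key springs back to run and stays there. Do not force the key, and leave the tools around the console where they lie.

Things in the scene. Friction and masses are not known exactly. Their poses are not given: they have to be found in the camera images.
- console: Desk console, light grey housing 240 mm wide (y), 200 deep (x), 117 high at the back, fixed at a varying place and yaw. Origin: centre of its underside; x from front to back, y left, z up. Front 42 mm high; from there a metal fascia slopes up to the back at 25 degrees. The key stands left of the middle; right of it a stop mushroom (47 mm across, 35 high) and two lamps (14 high).
- start_contact: Start contact, hidden in the console under the key. Origin: where the key's axis meets the fascia; z: the key's axis, out of the fascia; x up the slope; y left. It holds the solid stop dog. The dog's setting varies, is hidden and not given by this pose: the key meets it at a start_turn of 0.45 to 0.85 rad. The start contact is closed while the key presses on the dog.
- ignition_key: Big key: a black moulded bar grip 76 mm long, 11 thick, 22 high on a steel blade; the bar's underside is 26 mm, its top 48 mm above the fascia. Turns round its middle. Origin: on the axis at the fascia; z along the axis, outward; x along the bar to the wing that points up the slope at off. Under the bar the flat blade (18 x 5 mm) and a barrel 43 mm across, up to 11 mm above the fascia.
- key_middle (a point): Middle of the key's bar grip, on the axis, 37 mm above the fascia.
- key_wing (a point): Point in the middle of the bar grip's thickness and height, 30 mm from the axis on the wing that points up the slope at off.
- key_barrel (a joint): Turn of the key from off (0, bar along the slope) to run (1.05, against a stop), rad, growing clockwise as seen looking at the fascia. Friction (0.08 N m) keeps it where it is left. Starts at 0 to 0.2.
- start_turn (a joint): Further clockwise turn of the key past run towards start, rad; 0 at run. The key's whole angle is key_barrel + start_turn. A spring takes it back to 0: 0.12 N m at 0, growing 0.08 N m per rad, so the barrel turns to run first. It ends where the key meets the hidden dog (0.45 to 0.85 rad), which feels solid.
- temp_meter: Bystander: yellow hand meter, 118 x 66 x 30 mm, lying left of the console. Origin: centre of its underside.
- pliers: Bystander: pliers with black handles, 167 x 58 x 13 mm, lying right of the console. Origin: centre of the underside.
- hex_key: Bystander: steel hex key, 89 x 30 x 9 mm, lying in front of the console. Origin: centre of the underside.

How it is judged:
On the way, in this order (a step that is already met when the one before it is completed fails the run):
1. the key stands at run, not yet turned towards start, for 1.5 s (value of joint key_barrel above 0.95 rad and value of joint start_turn below 0.15 rad), for 1.5 s.
2. the key is held pressed against the start stop (at least 2 N on the dog) for 1.5 s (contact force between ignition_key and start_contact above 2 N and value of joint start_turn above 0.35 rad), for 1.5 s.
At the end, for the whole second after the job is handed in: The key has sprung back and stands at run: key_barrel above 0.95 rad and start_turn below 0.06 rad, with nothing touching the key (value of joint key_barrel above 0.95 rad and value of joint start_turn below 0.06 rad and contact force between each of the arm, the fingers and ignition_key below 0.1 N).
It fails at once if the key is forced: the fingers press on it with more than 35 N (contact force between the fingers and ignition_key above 35 N).
It fails at once if the meter is moved by more than 15 mm (distance of temp_meter from where it was at the start of the episode above 0.015 m).
It fails at once if the pliers are moved by more than 15 mm (distance of pliers from where it was at the start of the episode above 0.015 m).
It fails at once if the hex key is moved by more than 15 mm (distance of hex_key from where it was at the start of the episode above 0.015 m).
It also fails if it takes over 72 s, if anything falls off the work surface, if the arm or the gripper's body presses on something with over 40 N, if the wrist force passes 120 N, or if a joint passes its speed limit or range.

## Working session

There is one attempt and no reset: what is moved stays moved. The work goes in short steps, Python scripts to look and compute and a shell command to move; the robot and the scene stay as the last step left them, time stands still between calls to the robot, and variables do not carry over. Pictures are saved under pics/ and viewed, at most 10 in all, crops included, and the job is handed in when it is done.

```bash
mkdir -p pics; ls
python3 - <<'E'
from workcell import robot, eyes, finder
import cv2, numpy as np
o=robot.get_obs(); print(o['t'],o['ee_pos'],np.round(o['ee_rot'],3).tolist(),o['grip_width'])
a=[]
for n in ('top','side'):
    im=eyes.read_camera(n); a.append(im)
    m=eyes.camera_model(n); print(n,np.round(m['camera_matrix'],1).tolist(),(-m['R'].T@m['t']).round(3), m['R'].round(3).tolist())
    for tname in ('console','ignition_key','hex_key','pliers','temp_meter'):
        r=finder.cut_out(n,tname)
        if r: print(tname,r[0]['score'],r[0]['pixel'],r[0]['pixels'].sum())
    cv2.imwrite(f'pics/{n}0.png',cv2.cvtColor(im,cv2.COLOR_RGB2BGR))
E
```

```text
pics
0.0 [0.27119112 0.59006128 0.226616  ] [[-0.909, 0.418, -0.001], [0.418, 0.909, -0.002], [-0.0, -0.002, -1.0]] 1.00032795491454
top [[449.6, 0.0, 274.0], [0.0, 449.6, 208.5], [0.0, 0.0, 1.0]] [0.331 0.034 1.153] [[0.006, -1.0, -0.014], [-0.984, -0.004, -0.176], [0.176, 0.015, -0.984]]
console 0.64 [344.7, 190.9] 8845
ignition_key 0.67 [326.5, 202.3] 172
pliers 0.56 [417.2, 198.0] 553
temp_meter 0.8 [263.9, 193.0] 1119
side [[405.5, 0.0, 277.7], [0.0, 405.5, 204.1], [0.0, 0.0, 1.0]] [ 0.298 -0.894  0.469] [[0.972, -0.237, -0.01], [-0.09, -0.33, -0.94], [0.219, 0.914, -0.342]]
console 0.73 [322.3, 259.0] 9025
ignition_key 0.59 [293.4, 222.6] 365
hex_key 0.71 [242.9, 289.5] 160
pliers 0.56 [351.9, 327.3] 738
```

View pics/top0.png

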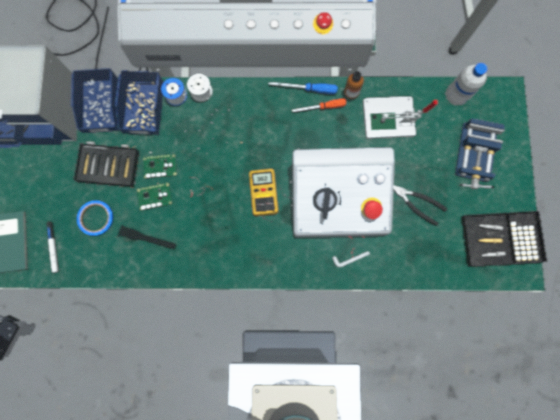

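View pics/side0.png

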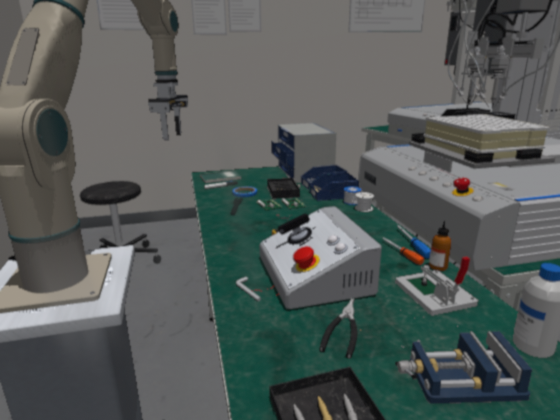

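```bash
cat > h.py <<'E'
from workcell import robot, eyes, finder
import cv2, numpy as np
def ray(n,px):
    m=eyes.camera_model(n); d=m['R'].T@np.linalg.inv(m['camera_matrix'])@[px[0],px[1],1]
    return -m['R'].T@m['t'], d/np.linalg.norm(d)
def plane(n,px,z):
    c,d=ray(n,px); return c+d*(z-c[2])/d[2]
def tri(rs):
    A=sum(np.eye(3)-np.outer(d,d) for c,d in rs); b=sum((np.eye(3)-np.outer(d,d))@c for c,d in rs)
    return np.linalg.solve(A,b)
def proj(n,X):
    m=eyes.camera_model(n); p=m['camera_matrix']@(m['R']@np.asarray(X)+m['t']); return p[:2]/p[2]
E
python3 - <<'E'
from h import *
rs=[]
for n in ('top','side'):
    im=eyes.read_camera(n)
    for t in ('ignition_key','key_middle'):
        r=finder.cut_out(n,t)
        for q in r[:2]:
            ys,xs=np.nonzero(q['pixels']); print(n,t,q['score'],q['pixel'],xs.min(),xs.max(),ys.min(),ys.max(),cv2.minAreaRect(np.c_[xs,ys].astype(np.float32)))
    x=im[170:250,250:350] if n=='side' else im[140:250,280:405]
    cv2.imwrite(f'pics/{n}1.png',cv2.cvtColor(cv2.resize(x,None,fx=5,fy=5,interpolation=cv2.INTER_CUBIC),cv2.COLOR_RGB2BGR))
for p in ([294,237],[394,235]): print(plane('top',p,0.0),plane('top',p,0.042))
for p in ([294,150],[393,150]): print(plane('top',p,.117))
print(tri([ray('top',[325,202]),ray('side',[294,222])]))
E
```

```text
top ignition_key 0.43 [329.3, 202.3] 322 329 188 218 ((325.7461853027344, 203.03077697753906), (5.705597877502441, 30.388507843017578), 7.125016689300537)
top key_middle 0.73 [323.1, 204.1] 323 329 189 217 ((325.7490539550781, 203.01556396484375), (5.115019798278809, 28.25736427307129), 3.5763344764709473)
top key_middle 0.32 [343.8, 191.8] 292 394 148 237 ((343.0, 192.5), (89.0, 102.0), 90.0)
side ignition_key 0.83 [294.9, 222.9] 278 308 213 233 ((294.4230651855469, 225.61537170410156), (14.63609790802002, 33.11726760864258), 60.2551155090332)
side key_middle 0.86 [293.6, 229.1] 278 309 214 234 ((294.3000183105469, 226.1000518798828), (15.652474403381348, 32.64659118652344), 63.43495178222656)
[ 0.46279534 -0.00109525  0.        ] [4.58007606e-01 1.76099804e-04 4.20000000e-02]
[ 0.46919856 -0.25774506  0.        ] [ 0.46417751 -0.24712178  0.042     ]
[0.65867453 0.00215142 0.117     ]
[ 0.65916598 -0.23399771  0.117     ]
[ 0.53287547 -0.07060596  0.11345379]
```

View pics/top1.png

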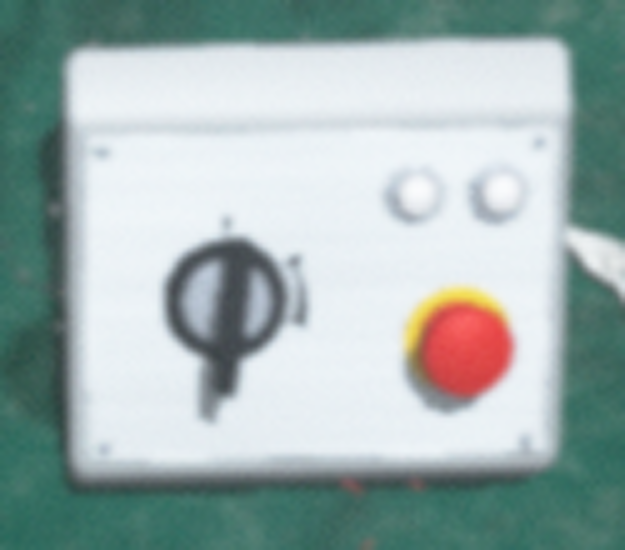

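View pics/side1.png

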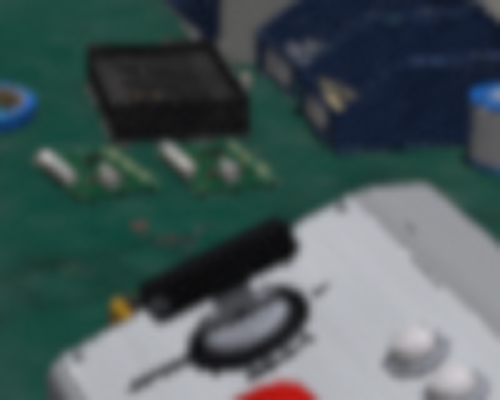

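```bash
cat >> h.py <<'E'
from scipy.spatial.transform import Rotation as Ro
def tool(phi,psi=0.015):
    Rf=Ro.from_euler('z',psi)*Ro.from_euler('y',-np.radians(25))
    xs,ys,n=Rf.as_matrix().T
    y=np.cos(phi)*xs-np.sin(phi)*ys
    y=-y  if False else y
    z=-n; x=np.cross(y,z); return np.c_[x,y,z],n,Rf
E
python3 - <<'E'
from h import *
np.set_printoptions(precision=4,suppress=True)
M=tri([ray('top',[326.6,203.4]),ray('side',[294,224])]); print(M,proj('top',M),proj('side',M))
o=robot.get_obs()
for phi in (-0.9,-0.9+np.pi):
    T,n,_=tool(phi); print((Ro.from_matrix(T)*Ro.from_matrix(o['ee_rot']).inv()).as_rotvec(), ((M+0.12*n)-o['ee_pos'])*100)
E
```

```text
[ 0.5309 -0.0748  0.1103] [326.6655 203.0679] [293.6574 224.075 ]
[ 0.0556 -0.4337 -0.2213] [ 20.8784 -66.6181  -0.8477]
[-0.6311 -0.0809  2.8519] [ 20.8784 -66.6181  -0.8477]
```

```bash
python3 -m crank '[{"gripper":0,"slide":[2,-4,2],"dr":[0,0,0]},{"gripper":0,"slide":[3,-8,5],"dr":[0,0,0]},{"gripper":0,"slide":[5,-12,6],"dr":[0.01,-0.07,-0.03]},{"gripper":0,"slide":[7,-15,6],"dr":[0.02,-0.14,-0.07]},{"gripper":0,"slide":[8,-19,6],"dr":[0.03,-0.2,-0.1]},{"gripper":0,"slide":[9,-23,6],"dr":[0.04,-0.28,-0.14]},{"gripper":0,"slide":[10,-27,6],"dr":[0.05,-0.36,-0.18]},{"gripper":0,"slide":[11,-30,6],"dr":[0.056,-0.434,-0.221]}]' 20
python3 -m crank '[{"gripper":0.2,"slide":[1.5,-4,0],"dr":[0,0,0]},{"gripper":0.4,"slide":[3,-8,0],"dr":[0,0,0]},{"gripper":0.4,"slide":[4,-12,0],"dr":[0,0,0]},{"gripper":0.4,"slide":[5,-16,0],"dr":[0,0,0]},{"gripper":0.4,"slide":[6,-20,0],"dr":[0,0,0]},{"gripper":0.4,"slide":[7,-24,0],"dr":[0,0,0]},{"gripper":0.4,"slide":[7,-28,-2],"dr":[0,0,0]},{"gripper":0.4,"slide":[7,-31,-4],"dr":[0,0,0]}]'
python3 -m crank '[{"gripper":0.4,"slide":[1.5,-3,-1.5],"dr":[0,0,0]},{"gripper":0.4,"slide":[2.9,-5.6,-2.8],"dr":[0,0,0]},{"gripper":0.4,"slide":[2.9,-5.6,-2.8],"dr":[0,0,0]},{"gripper":0.4,"slide":[2.9,-5.6,-2.8],"dr":[0,0,0]}]'
python3 - <<'E'
from h import *
np.set_printoptions(precision=3,suppress=True)
im=eyes.read_camera('wrist'); o=robot.get_obs(); print(o['t'],o['q'],o['ee_pos'],o['ee_rot'],o['grip_width'],o['wrist_force'],o['torque'])
print(abs(o['ee_rot']-tool(-.9)[0]).max())
r=finder.cut_out('wrist','ignition_key'); 
for k in r[:2]:
    ys,xs=np.nonzero(k['pixels']); print(k['score'],k['pixel'],cv2.minAreaRect(np.c_[xs,ys].astype(np.float32)))
M=np.array([0.5309,-0.0748,0.1103]); print(proj('wrist',M))
cv2.imwrite('pics/w2.png',cv2.cvtColor(im,cv2.COLOR_RGB2BGR))
E
```

```text
t: 1.57
ee_pos: [0.3809, 0.2896, 0.2878]
ee_rot: [[-0.718, 0.552, 0.425], [0.613, 0.79, 0.009], [-0.331, 0.267, -0.905]]
wrist_force: [1.9, -1.6, 0.3]
grip_width: 1.003
finger_force: 0.0
t: 2.23
ee_pos: [0.4496, 0.0271, 0.2734]
ee_rot: [[-0.719, 0.555, 0.418], [0.613, 0.79, 0.004], [-0.328, 0.259, -0.909]]
wrist_force: [-0.8, 0.3, 0.1]
grip_width: 0.598
finger_force: 0.0
t: 2.57
ee_pos: [0.4693, -0.0171, 0.2498]
ee_rot: [[-0.727, 0.564, 0.392], [0.618, 0.786, 0.015], [-0.299, 0.253, -0.92]]
wrist_force: [-0.0, 0.3, 0.6]
grip_width: 0.597
finger_force: 0.0
2.6167 [-0.307  0.202  0.345  2.332 -0.398  0.235  1.298] [ 0.469 -0.016  0.249] [[-0.729  0.563  0.39 ]
 [ 0.616  0.787  0.016]
 [-0.299  0.252 -0.92 ]] 0.6024211209483759 [-0.227 -0.23  -0.797] [-0.089  0.422  0.044]
0.03229905623768636
0.98 [239.8, 236.1] ((239.7951202392578, 236.87017822265625), (72.06037902832031, 16.303659439086914), 54.1623420715332)
[236.054 239.9  ]
```

View pics/w2.png

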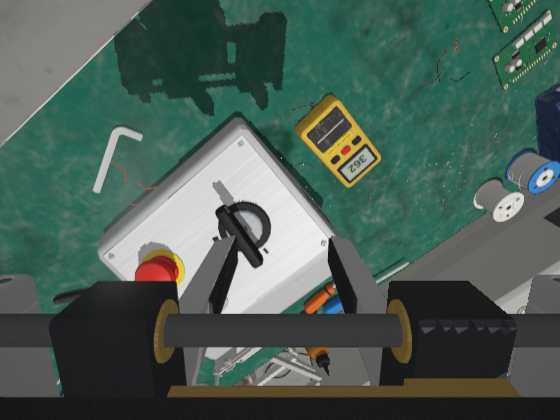

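Run:
```python
from h import *
np.set_printoptions(precision=4,suppress=True)
M0=np.array([0.5309,-0.0748,0.1103])
im=eyes.read_camera('wrist'); r=finder.cut_out('wrist','ignition_key')[0]
ys,xs=np.nonzero(r['pixels']); c,s,a=cv2.minAreaRect(np.c_[xs,ys].astype(np.float32)); print(c,s,a)
M=tri([ray('top',[326.6,203.4]),ray('side',[294,224]),ray('wrist',c)]); print(M,[proj(k,M) for k in('top','side','wrist')])
_,n,Rf=tool(0); Rf=Rf.as_matrix()
vx,vy,x0,y0=cv2.fitLine(np.c_[xs,ys].astype(np.float32),cv2.DIST_HUBER,0,.01,.01).ravel()
E=[]
for k in(-33,33):
    cc,d=ray('wrist',[x0+k*vx,y0+k*vy]); P=cc+d*((M-cc)@n)/(d@n); E.append(P); 
v=Rf.T@(E[0]-E[1]); print(E,np.linalg.norm(v),v,'theta',np.arctan2(-v[1],v[0]))
# console fascia corners in picture: screws (240,143),(323,243),(110,256)
F=M-.037*n
for p in((240,143),(323,243),(110,256)):
    cc,d=ray('wrist',p);print(p,Rf.T@(cc+d*((F-cc)@n)/(d@n)-F))
```

```text
(238.5108184814453, 238.76487731933594) (71.38934326171875, 16.689373016357422) 53.97262954711914
[ 0.5321 -0.0722  0.1091] [array([325.497 , 202.6546]), array([293.8492, 224.0531]), array([235.7634, 239.4878])]
[array([ 0.5012, -0.0662,  0.0947]), array([ 0.5658, -0.0726,  0.1248])] 0.07156364847251882 [-0.0712  0.0074  0.    ] theta -3.038210432116167
(240, 143) [-0.077  0.064  0.   ]
(323, 243) [ 0.0738  0.0662 -0.    ]
(110, 256) [-0.0728 -0.1464  0.    ]
```

```bash
cat >> h.py <<'E'
M=np.array([.533,-.071,.1095]); PSI=.03
def pose(th,off,r=.030,h=.031,tau=10):
    _,n,Rf=tool(0,PSI); xs,ys,_=Rf.as_matrix().T
    b=np.cos(th)*xs-np.sin(th)*ys; t=-np.sin(th)*xs-np.cos(th)*ys
    a=np.radians(tau); z=np.array([np.sin(a)*np.cos(PSI),np.sin(a)*np.sin(PSI),-np.cos(a)])
    y=-t; y=y-z*(y@z); y/=np.linalg.norm(y)
    P=M-.037*n+r*b+off*t+h*n
    return P-.022*z, np.c_[np.cross(y,z),y,z]
def delta(p,frm=None):
    o=robot.get_obs(); p0,R0=frm or (o['ee_pos'],o['ee_rot'])
    return ((p[0]-p0)*100).round(2).tolist(),(Ro.from_matrix(p[1])*Ro.from_matrix(np.array(R0)).inv()).as_rotvec().round(3).tolist()
E
python3 - <<'E'
from h import *
p=pose(.12,-.035,h=.09); print(p, delta(p))
E
```

```text
(array([ 0.53663542, -0.03971994,  0.19355819]), array([[-0.98122527,  0.08408572,  0.17357004],
       [ 0.08629514,  0.996256  ,  0.00520866],
       [-0.17248222,  0.02008912, -0.98480775]])) ([6.79, -2.82, -5.63], [-0.175, 0.214, 0.544])
```

```bash
python3 -m crank '[{"gripper":1,"slide":[1,0,0],"dr":[-0.03,0.04,0.1]},{"gripper":1,"slide":[2,0,0],"dr":[-0.06,0.08,0.2]},{"gripper":1,"slide":[3,-1,0],"dr":[-0.09,0.11,0.28]},{"gripper":1,"slide":[4,-1,0],"dr":[-0.12,0.15,0.38]},{"gripper":1,"slide":[5,-2,0],"dr":[-0.15,0.18,0.46]},{"gripper":1,"slide":[6.8,-2.8,0],"dr":[-0.175,0.214,0.544]},{"gripper":1,"slide":[6.8,-2.8,0],"dr":[-0.175,0.214,0.544]},{"gripper":1,"slide":[6.8,-2.8,0],"dr":[-0.175,0.214,0.544]}]'
python3 - <<'E'
from h import *
print(robot.get_obs()['q'].round(2)); print(delta(pose(.12,-.035,h=.09)),delta(pose(.12,-.035)))
E
```

```text
t: 3.43
ee_pos: [0.5376, -0.0391, 0.2499]
ee_rot: [[-0.981, 0.083, 0.175], [0.086, 0.996, 0.004], [-0.174, 0.019, -0.985]]
wrist_force: [-0.8, 0.9, -0.3]
grip_width: 0.069
finger_force: 0.0
[-0.16  0.37  0.25  1.97 -0.17  0.65  1.68]
([-0.1, -0.07, -5.64], [0.001, 0.001, -0.001]) ([2.39, 0.01, -10.98], [0.001, 0.001, -0.001])
```

```bash
python3 -m crank '[{"gripper":1,"slide":[0.5,0,-3],"dr":[0,0,0]},{"gripper":1,"slide":[1,0,-6],"dr":[0,0,0]},{"gripper":1,"slide":[1.7,0,-8.5],"dr":[0,0,0]},{"gripper":1,"slide":[2.1,0,-10],"dr":[0,0,0]},{"gripper":1,"slide":[2.4,0,-11],"dr":[0,0,0]},{"gripper":1,"slide":[2.4,0,-11],"dr":[0,0,0]},{"gripper":1,"slide":[2.4,0,-11],"dr":[0,0,0]}]'
python3 - <<'E'
from h import *
a=[]
for n in('side','wrist'):
    im=eyes.read_camera(n); a.append(im if n=='wrist' else cv2.resize(im[150:270,220:380],(560,420),interpolation=cv2.INTER_CUBIC))
v=np.vstack(a); v=cv2.resize(v,(450,600)) if 0 else cv2.resize(np.hstack(a),(800,300))
cv2.imwrite('pics/w3.png',cv2.cvtColor(v,cv2.COLOR_RGB2BGR))
print(robot.get_obs()['q'].round(2),delta(pose(.12,-.018)),delta(pose(.35,-.016)))
E
```

```text
t: 4.02
ee_pos: [0.5602, -0.0394, 0.14]
ee_rot: [[-0.981, 0.084, 0.173], [0.087, 0.996, 0.005], [-0.172, 0.02, -0.985]]
wrist_force: [0.1, 0.9, 0.1]
grip_width: 0.008
finger_force: 0.0
[-0.09  0.56  0.16  2.02 -0.26  0.4   1.76] ([-0.08, -1.6, -0.18], [0.0, 0.002, 0.001]) ([0.11, -2.55, -0.1], [0.039, 0.003, -0.219])
```

View pics/w3.png

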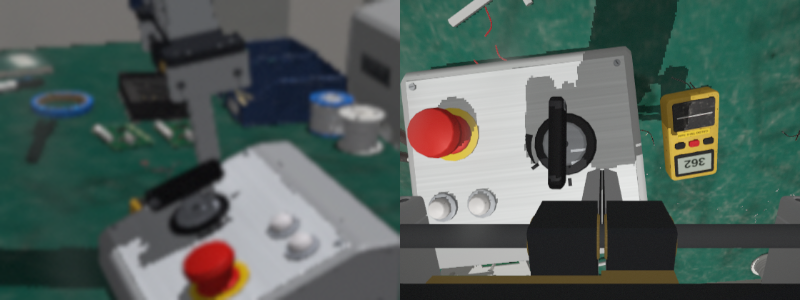

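Run:
```python
from h import *
for th in(.12,.24,.36,.48,.6,.72,.84,.9): print(th,delta(pose(th,-.018)))
```

```text
0.12 ([-0.08, -1.6, -0.18], [0.0, 0.002, 0.001])
0.24 ([0.07, -1.99, -0.11], [0.02, 0.003, -0.114])
0.36 ([0.17, -2.4, -0.07], [0.041, 0.003, -0.229])
0.48 ([0.23, -2.81, -0.05], [0.061, 0.004, -0.344])
0.6 ([0.24, -3.23, -0.05], [0.082, 0.004, -0.46])
0.72 ([0.21, -3.65, -0.07], [0.103, 0.005, -0.577])
0.84 ([0.13, -4.06, -0.11], [0.124, 0.006, -0.695])
0.9 ([0.07, -4.26, -0.14], [0.134, 0.006, -0.755])
```

```bash
python3 -m crank '[{"gripper":1,"slide":[0,-0.8,-0.1],"dr":[0,0,0]},{"gripper":1,"slide":[-0.08,-1.6,-0.18],"dr":[0,0,0]},{"gripper":1,"slide":[0,-1.8,-0.15],"dr":[0.01,0,-0.057]},{"gripper":1,"slide":[0.07,-1.99,-0.11],"dr":[0.02,0.003,-0.114]},{"gripper":1,"slide":[0.12,-2.2,-0.1],"dr":[0.03,0.003,-0.17]},{"gripper":1,"slide":[0.17,-2.4,-0.07],"dr":[0.041,0.003,-0.229]},{"gripper":1,"slide":[0.17,-2.4,-0.07],"dr":[0.041,0.003,-0.229]}]'
cat > look.py <<'E'
from h import *
import sys
im=eyes.read_camera('wrist'); o=robot.get_obs(); r=finder.cut_out('wrist','ignition_key')
_,n,Rf=tool(0,PSI); Rf=Rf.as_matrix()
for k in r[:1]:
    m=k['pixels']; ys,xs=np.nonzero(m)
    vx,vy,x0,y0=cv2.fitLine(np.c_[xs,ys].astype(np.float32),cv2.DIST_HUBER,0,.01,.01).ravel(); E=[]
    for s in(-60,60):
        c,d=ray('wrist',[x0+s*vx,y0+s*vy]); E.append(c+d*((M+.008*n-c)@n)/(d@n))
    v=Rf.T@(E[1]-E[0]); a=np.arctan2(-v[1],v[0])%np.pi
    print('score',k['score'],'theta',round(a,3),'px',m.sum(),cv2.minAreaRect(np.c_[xs,ys].astype(np.float32))[1])
print(o['t'],'F',o['wrist_force'].round(1),'T',o['torque'].round(2),o['q'].round(2))
if len(sys.argv)>1: cv2.imwrite(f'pics/{sys.argv[1]}.png',cv2.cvtColor(im,cv2.COLOR_RGB2BGR))
E
cat > nxt.py <<'E'
from h import *
import sys
off=float(sys.argv[1])
for a in sys.argv[2:]: print(a,delta(pose(float(a),off)))
E
python3 look.py; python3 nxt.py -.018 .36 .48 .6 .72 .84 .9 .96
```

```text
t: 4.7
ee_pos: [0.5627, -0.0647, 0.1395]
ee_rot: [[-0.935, 0.311, 0.173], [0.317, 0.949, 0.006], [-0.162, 0.06, -0.985]]
wrist_force: [1.5, 2.1, 0.1]
grip_width: 0.001
finger_force: 0.8
4.75 F [-0.1  0.8  0. ] T [0.23 0.02 0.05] [-0.07  0.57  0.21  2.01 -0.34  0.42  1.66]
.36 ([-0.0, 0.08, 0.08], [-0.0, -0.0, -0.0])
.48 ([0.06, -0.33, 0.1], [0.02, 0.0, -0.116])
.6 ([0.07, -0.75, 0.1], [0.041, 0.001, -0.232])
.72 ([0.04, -1.17, 0.08], [0.061, 0.001, -0.349])
.84 ([-0.04, -1.58, 0.04], [0.082, 0.002, -0.467])
.9 ([-0.1, -1.78, 0.01], [0.092, 0.002, -0.527])
.96 ([-0.16, -1.98, -0.02], [0.103, 0.003, -0.586])
```

```bash
sed -i "s/r=finder.cut_out('wrist','ignition_key')/r=finder.cut_out('wrist','ignition_key') or finder.cut_out('wrist','key_wing')/" look.py
python3 -m crank '[{"gripper":1,"slide":[0.03,-0.13,0.1],"dr":[0.01,0,-0.058]},{"gripper":1,"slide":[0.06,-0.33,0.1],"dr":[0.02,0,-0.116]},{"gripper":1,"slide":[0.07,-0.54,0.1],"dr":[0.03,0,-0.174]},{"gripper":1,"slide":[0.07,-0.75,0.1],"dr":[0.041,0.001,-0.232]},{"gripper":1,"slide":[0.06,-0.96,0.1],"dr":[0.05,0.001,-0.29]},{"gripper":1,"slide":[0.04,-1.17,0.08],"dr":[0.061,0.001,-0.349]},{"gripper":1,"slide":[0.04,-1.17,0.08],"dr":[0.061,0.001,-0.349]},{"gripper":1,"slide":[0.04,-1.17,0.08],"dr":[0.061,0.001,-0.349]}]'
python3 look.py w4;python3 nxt.py -.018 .72 .84 .9 .96 1.02 1.08 1.14
```

```text
t: 5.47
ee_pos: [0.5636, -0.0761, 0.1403]
ee_rot: [[-0.771, 0.612, 0.175], [0.622, 0.783, 0.005], [-0.134, 0.113, -0.985]]
wrist_force: [1.4, 1.0, 1.0]
grip_width: 0.003
finger_force: 0.9
score 0.74 theta 0.578 px 3276 (130.36048889160156, 28.155881881713867)
5.5167 F [2.4 1.2 0.2] T [ 0.15 -0.41  0.06] [-0.1   0.58  0.3   2.01 -0.46  0.44  1.44]
.72 ([-0.04, -0.02, 0.0], [0.0, 0.001, -0.001])
.84 ([-0.12, -0.43, -0.04], [0.021, 0.002, -0.119])
.9 ([-0.18, -0.63, -0.07], [0.032, 0.002, -0.178])
.96 ([-0.24, -0.83, -0.1], [0.042, 0.002, -0.238])
1.02 ([-0.32, -1.02, -0.14], [0.053, 0.003, -0.298])
1.08 ([-0.41, -1.21, -0.18], [0.063, 0.003, -0.358])
1.14 ([-0.51, -1.39, -0.23], [0.074, 0.003, -0.418])
```

View pics/w4.png

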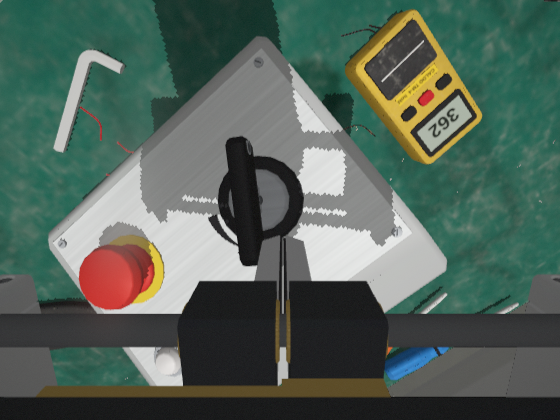

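```bash
python3 -m crank '[{"gripper":1,"slide":[-0.08,-0.22,-0.02],"dr":[0.01,0.001,-0.06]},{"gripper":1,"slide":[-0.12,-0.43,-0.04],"dr":[0.021,0.002,-0.119]},{"gripper":1,"slide":[-0.18,-0.63,-0.07],"dr":[0.032,0.002,-0.178]},{"gripper":1,"slide":[-0.24,-0.83,-0.1],"dr":[0.042,0.002,-0.238]},{"gripper":1,"slide":[-0.32,-1.02,-0.14],"dr":[0.053,0.003,-0.298]},{"gripper":1,"slide":[-0.41,-1.21,-0.18],"dr":[0.063,0.003,-0.358]},{"gripper":1,"slide":[-0.41,-1.21,-0.18],"dr":[0.063,0.003,-0.358]}]'
python3 look.py;python3 nxt.py -.018 1.08 1.14 1.2 1.26 1.32
```

```text
t: 6.15
ee_pos: [0.5596, -0.0889, 0.1385]
ee_rot: [[-0.5, 0.848, 0.174], [0.862, 0.508, 0.004], [-0.085, 0.152, -0.985]]
wrist_force: [3.7, -0.4, 0.6]
grip_width: 0.005
finger_force: 1.3
score 0.67 theta 0.955 px 3603 (131.26773071289062, 32.57618713378906)
6.2 F [ 4.7 -0.6  1.6] T [-0.09 -0.55  0.03] [-0.13  0.6   0.38  2.01 -0.58  0.46  1.22]
1.08 ([-0.0, 0.03, -0.0], [0.001, 0.0, -0.0])
1.14 ([-0.1, -0.15, -0.05], [0.011, 0.0, -0.061])
1.2 ([-0.2, -0.32, -0.1], [0.022, 0.001, -0.121])
1.26 ([-0.32, -0.49, -0.16], [0.033, 0.001, -0.182])
1.32 ([-0.45, -0.64, -0.22], [0.043, 0.001, -0.243])
```

```bash
python3 -m crank '[{"gripper":1,"slide":[-0.05,-0.08,-0.02],"dr":[0.005,0,-0.03]},{"gripper":1,"slide":[-0.1,-0.15,-0.05],"dr":[0.011,0,-0.061]},{"gripper":1,"slide":[-0.15,-0.24,-0.07],"dr":[0.016,0,-0.09]},{"gripper":1,"slide":[-0.2,-0.32,-0.1],"dr":[0.022,0.001,-0.121]},{"gripper":1,"slide":[-0.28,-0.43,-0.14],"dr":[0.029,0.001,-0.16]},{"gripper":1,"slide":[-0.28,-0.43,-0.14],"dr":[0.029,0.001,-0.16]}]'
python3 look.py; python3 look.py;python3 nxt.py -.018 1.2 1.26 1.32;python3 nxt.py -.024 1.2
```

```text
t: 6.75
ee_pos: [0.5563, -0.0926, 0.1368]
ee_rot: [[-0.355, 0.919, 0.173], [0.933, 0.36, 0.006], [-0.057, 0.164, -0.985]]
wrist_force: [4.9, -1.8, 2.8]
grip_width: 0.004
finger_force: 2.1
score 0.77 theta 1.124 px 3535 (130.07469177246094, 33.076419830322266)
6.8 F [ 4.7 -2.1  2.4] T [-0.32 -0.96  0.05] [-0.15  0.6   0.42  2.02 -0.64  0.47  1.12]
score 0.83 theta 1.121 px 3407 (128.9445037841797, 32.16009521484375)
6.9 F [ 4.6 -0.7  1.4] T [-0.36 -0.96  0.01] [-0.15  0.6   0.42  2.02 -0.64  0.47  1.12]
1.2 ([0.1, 0.07, 0.06], [-0.008, -0.001, 0.041])
1.26 ([-0.01, -0.1, 0.0], [0.002, -0.0, -0.02])
1.32 ([-0.14, -0.25, -0.06], [0.013, -0.0, -0.081])
1.2 ([0.6, 0.3, 0.29], [-0.008, -0.001, 0.041])
```

```bash
python3 -m crank '[{"gripper":1,"slide":[0.3,0.15,0.15],"dr":[0,0,0]},{"gripper":1,"slide":[0.6,0.3,0.29],"dr":[0,0,0]},{"gripper":1,"slide":[0.8,0.4,0.4],"dr":[0,0,0]},{"gripper":1,"slide":[0.8,0.4,0.4],"dr":[0,0,0]},{"gripper":1,"slide":[0.8,0.4,0.4],"dr":[0,0,0]},{"gripper":1,"slide":[0.8,0.4,0.4],"dr":[0,0,0]}]'
python3 look.py; python3 look.py w5
```

```text
t: 7.5
ee_pos: [0.5632, -0.0879, 0.1402]
ee_rot: [[-0.358, 0.918, 0.171], [0.932, 0.362, 0.007], [-0.055, 0.162, -0.985]]
wrist_force: [0.4, -0.5, -0.3]
grip_width: 0.009
finger_force: 0.0
score 0.81 theta 1.058 px 3836 (129.59890747070312, 35.577510833740234)
7.55 F [ 0.  -0.1 -0.4] T [-0.05  0.16  0.04] [-0.17  0.61  0.43  2.   -0.63  0.49  1.1 ]
score 0.62 theta 1.054 px 3953 (129.4372100830078, 36.61647033691406)
7.65 F [ 0.4 -0.3  0.4] T [-0.03  0.16 -0.07] [-0.17  0.61  0.43  2.   -0.63  0.49  1.1 ]
```

View pics/w5.png

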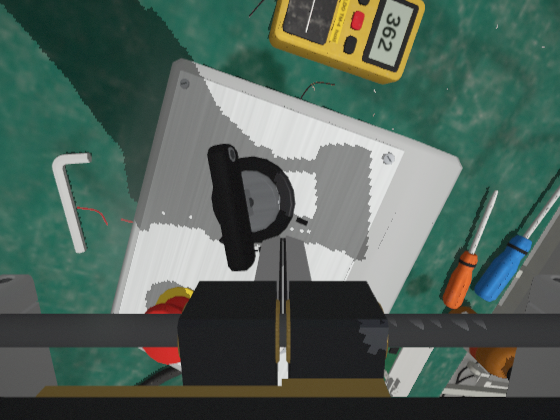

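```bash
for i in 1 2 3; do python3 -m crank '[{"gripper":1,"slide":[0,0,0],"dr":[0,0,0]},{"gripper":1,"slide":[0,0,0],"dr":[0,0,0]},{"gripper":1,"slide":[0,0,0],"dr":[0,0,0]},{"gripper":1,"slide":[0,0,0],"dr":[0,0,0]},{"gripper":1,"slide":[0,0,0],"dr":[0,0,0]},{"gripper":1,"slide":[0,0,0],"dr":[0,0,0]},{"gripper":1,"slide":[0,0,0],"dr":[0,0,0]},{"gripper":1,"slide":[0,0,0],"dr":[0,0,0]}]' | grep t:; done
python3 look.py; python3 nxt.py -.0145 1.08 1.14 1.2 1.26 1.32 1.38 1.44 1.5
```

```text
t: 8.37
ee_rot: [[-0.358, 0.918, 0.172], [0.932, 0.362, 0.007], [-0.056, 0.163, -0.985]]
t: 9.03
ee_rot: [[-0.358, 0.918, 0.172], [0.932, 0.362, 0.007], [-0.056, 0.163, -0.985]]
t: 9.7
ee_rot: [[-0.358, 0.918, 0.172], [0.932, 0.362, 0.007], [-0.056, 0.163, -0.985]]
score 0.73 theta 2.937 px 9798 (83.0, 155.0)
9.75 F [-0.5  0.4 -0.1] T [-0.07  0.14 -0.01] [-0.17  0.61  0.43  2.   -0.63  0.49  1.1 ]
1.08 ([-0.73, -0.17, -0.35], [-0.03, -0.002, 0.161])
1.14 ([-0.83, -0.34, -0.4], [-0.019, -0.002, 0.101])
1.2 ([-0.95, -0.49, -0.46], [-0.009, -0.002, 0.041])
1.26 ([-1.07, -0.64, -0.52], [0.002, -0.001, -0.02])
1.32 ([-1.2, -0.77, -0.58], [0.013, -0.001, -0.081])
1.38 ([-1.34, -0.9, -0.65], [0.023, -0.0, -0.142])
1.44 ([-1.48, -1.02, -0.72], [0.034, -0.0, -0.203])
1.5 ([-1.64, -1.13, -0.79], [0.045, 0.0, -0.264])
```

```bash
python3 -m crank '[{"gripper":1,"slide":[-0.83,-0.34,-0.4],"dr":[0,0,0]},{"gripper":1,"slide":[-1.07,-0.64,-0.52],"dr":[0.002,-0.001,-0.02]},{"gripper":1,"slide":[-1.2,-0.77,-0.58],"dr":[0.013,-0.001,-0.081]},{"gripper":1,"slide":[-1.34,-0.9,-0.65],"dr":[0.023,0,-0.142]},{"gripper":1,"slide":[-1.48,-1.02,-0.72],"dr":[0.034,0,-0.203]},{"gripper":1,"slide":[-1.48,-1.02,-0.72],"dr":[0.034,0,-0.203]}]'
python3 look.py; python3 nxt.py -.0145 1.44 1.5 1.56 1.62 1.68 1.74 1.8
```

```text
t: 10.3
ee_pos: [0.5504, -0.0989, 0.1338]
ee_rot: [[-0.159, 0.971, 0.176], [0.987, 0.161, 0.004], [-0.024, 0.175, -0.984]]
wrist_force: [4.7, 0.6, -1.3]
grip_width: 0.005
finger_force: 2.0
score 0.94 theta 1.392 px 3661 (131.19651794433594, 34.5280647277832)
10.35 F [ 4.9  0.1 -0.4] T [ 0.09 -0.94  0.07] [-0.16  0.61  0.46  2.04 -0.71  0.46  1.  ]
1.44 ([-0.13, 0.04, -0.04], [0.001, 0.002, -0.001])
1.5 ([-0.28, -0.07, -0.11], [0.012, 0.003, -0.062])
1.56 ([-0.43, -0.17, -0.18], [0.023, 0.003, -0.123])
1.62 ([-0.6, -0.26, -0.26], [0.034, 0.003, -0.184])
1.68 ([-0.76, -0.33, -0.34], [0.044, 0.003, -0.245])
1.74 ([-0.93, -0.4, -0.42], [0.055, 0.004, -0.306])
1.8 ([-1.11, -0.46, -0.5], [0.066, 0.004, -0.367])
```

```bash
python3 -m crank '[{"gripper":1,"slide":[-0.15,-0.11,-0.07],"dr":[0.012,0,-0.062]},{"gripper":1,"slide":[-0.3,-0.21,-0.14],"dr":[0.022,0,-0.123]},{"gripper":1,"slide":[-0.3,-0.21,-0.14],"dr":[0.022,0,-0.123]}]'
python3 look.py; python3 -m crank '[{"gripper":1,"slide":[-0.17,-0.09,-0.08],"dr":[0.011,0,-0.061]},{"gripper":1,"slide":[-0.33,-0.16,-0.16],"dr":[0.022,0,-0.122]},{"gripper":1,"slide":[-0.33,-0.16,-0.16],"dr":[0.022,0,-0.122]}]'
python3 look.py; python3 nxt.py -.0145 1.68 1.74 1.8 1.86 1.92 1.98 2.04
```

```text
t: 10.65
ee_pos: [0.5473, -0.1015, 0.1325]
ee_rot: [[-0.038, 0.984, 0.177], [0.999, 0.038, 0.004], [-0.003, 0.177, -0.984]]
wrist_force: [5.6, -0.5, -1.9]
grip_width: 0.002
finger_force: 2.2
score 0.94 theta 1.515 px 3613 (130.24533081054688, 34.31272888183594)
10.7 F [ 5.9 -1.4 -1.3] T [-0.16 -1.06  0.02] [-0.17  0.62  0.49  2.05 -0.75  0.47  0.92]
t: 11.0
ee_pos: [0.5443, -0.1038, 0.131]
ee_rot: [[0.085, 0.98, 0.178], [0.996, -0.086, 0.003], [0.018, 0.177, -0.984]]
wrist_force: [5.5, -1.6, -1.6]
grip_width: 0.004
finger_force: 2.4
score 0.74 theta 1.631 px 3650 (130.8400421142578, 34.81476974487305)
11.05 F [ 5.  -1.7 -0.4] T [-0.48 -1.09 -0.  ] [-0.19  0.62  0.51  2.06 -0.79  0.47  0.84]
1.68 ([-0.17, 0.16, -0.06], [0.002, 0.005, 0.001])
1.74 ([-0.34, 0.09, -0.14], [0.013, 0.005, -0.06])
1.8 ([-0.51, 0.04, -0.23], [0.024, 0.005, -0.121])
1.86 ([-0.69, -0.01, -0.31], [0.035, 0.005, -0.182])
1.92 ([-0.87, -0.04, -0.39], [0.046, 0.006, -0.243])
1.98 ([-1.05, -0.06, -0.48], [0.056, 0.006, -0.303])
2.04 ([-1.23, -0.06, -0.56], [0.067, 0.006, -0.364])
```

```bash
python3 -m crank '[{"gripper":1,"slide":[-0.17,-0.05,-0.08],"dr":[0.011,0,-0.061]},{"gripper":1,"slide":[-0.17,-0.05,-0.08],"dr":[0.011,0,-0.061]}]'
python3 look.py;  python3 -m crank '[{"gripper":1,"slide":[-0.17,-0.03,-0.09],"dr":[0.011,0,-0.061]},{"gripper":1,"slide":[-0.17,-0.03,-0.09],"dr":[0.011,0,-0.061]}]'
python3 look.py
```

```text
t: 11.27
ee_pos: [0.5427, -0.1047, 0.1303]
ee_rot: [[0.145, 0.973, 0.179], [0.989, -0.148, 0.002], [0.029, 0.176, -0.984]]
wrist_force: [6.4, -2.2, -1.3]
grip_width: 0.008
finger_force: 2.5
score 0.66 theta 1.69 px 3677 (130.76919555664062, 34.9731559753418)
11.3167 F [ 4.9 -3.2 -1.6] T [-0.65 -1.13 -0.01] [-0.19  0.62  0.53  2.06 -0.81  0.47  0.8 ]
t: 11.53
ee_pos: [0.5413, -0.1056, 0.1296]
ee_rot: [[0.206, 0.962, 0.18], [0.978, -0.209, 0.002], [0.039, 0.176, -0.984]]
wrist_force: [5.8, -2.6, -0.7]
grip_width: 0.005
finger_force: 2.9
score 0.57 theta 1.741 px 3859 (131.1847686767578, 36.586612701416016)
11.5833 F [ 5.7 -3.8 -0.2] T [-0.7  -1.18 -0.03] [-0.2   0.63  0.54  2.07 -0.84  0.48  0.76]
```

```bash
python3 -m crank '[{"gripper":1,"slide":[-0.18,0,-0.08],"dr":[0.011,0,-0.061]},{"gripper":1,"slide":[-0.18,0,-0.08],"dr":[0.011,0,-0.061]}]'
python3 look.py;  python3 -m crank '[{"gripper":1,"slide":[-0.18,0,-0.08],"dr":[0.011,0,-0.061]},{"gripper":1,"slide":[-0.18,0,-0.08],"dr":[0.011,0,-0.061]}]'
python3 look.py
```

```text
t: 11.8
ee_pos: [0.5404, -0.1063, 0.1292]
ee_rot: [[0.265, 0.947, 0.182], [0.963, -0.27, 0.0], [0.049, 0.175, -0.983]]
wrist_force: [8.6, -3.6, -0.5]
grip_width: 0.004
finger_force: 3.7
score 0.81 theta 1.772 px 3682 (129.41610717773438, 36.07244110107422)
11.85 F [ 7.5 -3.8  0.8] T [-1.   -1.49 -0.16] [-0.21  0.63  0.55  2.07 -0.86  0.48  0.72]
t: 12.07
ee_pos: [0.5396, -0.1071, 0.1289]
ee_rot: [[0.324, 0.928, 0.184], [0.944, -0.329, -0.001], [0.059, 0.174, -0.983]]
wrist_force: [8.6, -3.5, -0.1]
grip_width: 0.008
finger_force: 4.6
score 0.62 theta 1.794 px 3789 (130.96923828125, 37.107948303222656)
12.1167 F [ 8.3 -4.9 -0. ] T [-1.22 -1.83 -0.13] [-0.21  0.63  0.56  2.08 -0.88  0.48  0.68]
```

```bash
python3 -m crank '[{"gripper":1,"slide":[-0.15,0.05,-0.07],"dr":[0,0,0]},{"gripper":1,"slide":[-0.3,0.1,-0.14],"dr":[0,0,0]},{"gripper":1,"slide":[-0.3,0.1,-0.14],"dr":[0,0,0]},{"gripper":1,"slide":[-0.3,0.1,-0.14],"dr":[0,0,0]}]'
python3 look.py
```

```text
t: 12.5
ee_pos: [0.5384, -0.1069, 0.1284]
ee_rot: [[0.322, 0.928, 0.188], [0.945, -0.327, -0.003], [0.059, 0.178, -0.982]]
wrist_force: [10.2, -5.6, 1.3]
grip_width: 0.009
finger_force: 5.8
score 0.7 theta 1.824 px 3808 (131.11766052246094, 37.459503173828125)
12.55 F [10.6 -5.7  1.9] T [-1.41 -2.37 -0.15] [-0.21  0.63  0.56  2.08 -0.88  0.47  0.69]
```

```bash
python3 -m crank '[{"gripper":1,"slide":[-0.15,0.05,-0.07],"dr":[0,0,0]},{"gripper":1,"slide":[-0.3,0.1,-0.14],"dr":[0,0,0]},{"gripper":1,"slide":[-0.3,0.1,-0.14],"dr":[0,0,0]},{"gripper":1,"slide":[-0.3,0.1,-0.14],"dr":[0,0,0]}]'
python3 look.py w6
```

```text
t: 12.93
ee_pos: [0.5371, -0.1068, 0.1279]
ee_rot: [[0.322, 0.927, 0.191], [0.945, -0.327, -0.004], [0.058, 0.182, -0.982]]
wrist_force: [12.7, -6.8, 3.9]
grip_width: 0.003
finger_force: 7.2
score 0.93 theta 1.853 px 3746 (130.376708984375, 36.13133239746094)
12.9833 F [12.9 -6.3  3.6] T [-1.61 -2.89 -0.17] [-0.21  0.63  0.55  2.09 -0.89  0.46  0.69]
```

View pics/w6.png

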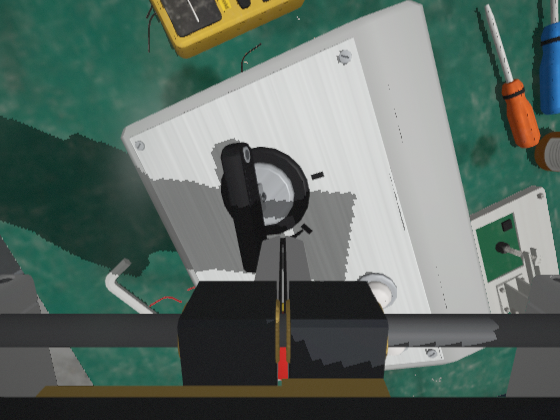

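```bash
python3 -m crank '[{"gripper":1,"slide":[-0.2,0.05,-0.09],"dr":[0,0,0]},{"gripper":1,"slide":[-0.3,0.08,-0.14],"dr":[0,0,0]},{"gripper":1,"slide":[-0.3,0.08,-0.14],"dr":[0,0,0]},{"gripper":1,"slide":[-0.3,0.08,-0.14],"dr":[0,0,0]}]'
python3 look.py; python3 -m crank '[{"gripper":1,"slide":[0,0,0],"dr":[0,0,0]},{"gripper":1,"slide":[0,0,0],"dr":[0,0,0]},{"gripper":1,"slide":[0,0,0],"dr":[0,0,0]},{"gripper":1,"slide":[0,0,0],"dr":[0,0,0]}]'; python3 look.py
```

```text
t: 13.37
ee_pos: [0.536, -0.1067, 0.1274]
ee_rot: [[0.322, 0.927, 0.194], [0.945, -0.327, -0.006], [0.058, 0.186, -0.981]]
wrist_force: [14.8, -7.7, 6.4]
grip_width: 0.002
finger_force: 8.7
score 0.6 theta 1.883 px 3560 (130.34780883789062, 34.311073303222656)
13.4167 F [14.4 -6.3  6.9] T [-1.57 -3.51 -0.18] [-0.2   0.62  0.55  2.1  -0.9   0.45  0.7 ]
t: 13.8
ee_pos: [0.536, -0.1066, 0.1274]
ee_rot: [[0.322, 0.927, 0.194], [0.945, -0.327, -0.006], [0.058, 0.185, -0.981]]
wrist_force: [15.2, -6.5, 6.2]
grip_width: 0.006
finger_force: 8.7
score 0.71 theta 1.89 px 3594 (129.697021484375, 34.614044189453125)
13.85 F [14.1 -6.2  5.6] T [-1.67 -3.52 -0.12] [-0.2   0.62  0.55  2.1  -0.9   0.45  0.7 ]
```

```bash
for i in 1 2 3 4; do python3 -m crank '[{"gripper":1,"slide":[0,0,0],"dr":[0,0,0]},{"gripper":1,"slide":[0,0,0],"dr":[0,0,0]},{"gripper":1,"slide":[0,0,0],"dr":[0,0,0]},{"gripper":1,"slide":[0,0,0],"dr":[0,0,0]},{"gripper":1,"slide":[0,0,0],"dr":[0,0,0]},{"gripper":1,"slide":[0,0,0],"dr":[0,0,0]},{"gripper":1,"slide":[0,0,0],"dr":[0,0,0]},{"gripper":1,"slide":[0,0,0],"dr":[0,0,0]}]' | grep -E '^t|force'; done; python3 look.py; python3 nxt.py -.018 1.85 1.6 1.4 1.2; python3 nxt.py -.035 1.05
```

```text
t: 14.57
wrist_force: [15.0, -7.5, 5.8]
finger_force: 8.7
t: 15.23
wrist_force: [15.3, -7.0, 6.6]
finger_force: 8.7
t: 15.9
wrist_force: [15.1, -6.3, 5.9]
finger_force: 8.7
t: 16.57
wrist_force: [15.2, -6.0, 6.5]
finger_force: 8.7
score 0.7 theta 1.881 px 3586 (130.4467010498047, 34.49357604980469)
16.6167 F [15.3 -6.9  6.3] T [-1.64 -3.52 -0.21] [-0.2   0.62  0.55  2.1  -0.9   0.45  0.7 ]
1.85 ([0.49, 0.21, 0.21], [-0.003, 0.021, 0.075])
1.6 ([1.22, 0.56, 0.55], [-0.05, 0.021, 0.329])
1.4 ([1.72, 0.97, 0.79], [-0.089, 0.021, 0.532])
1.2 ([2.14, 1.49, 1.0], [-0.127, 0.02, 0.735])
1.05 ([3.7, 2.82, 1.74], [-0.155, 0.02, 0.885])
```

```bash
python3 -m crank '[{"gripper":1,"slide":[0.6,-0.1,0.25],"dr":[0,0,0.07]},{"gripper":1,"slide":[1.2,0.1,0.5],"dr":[-0.02,0,0.16]},{"gripper":1,"slide":[1.7,0.2,0.75],"dr":[-0.035,0,0.25]},{"gripper":1,"slide":[2.1,0.4,0.9],"dr":[-0.05,0,0.33]},{"gripper":1,"slide":[2.4,0.6,1.1],"dr":[-0.07,0,0.43]},{"gripper":1,"slide":[2.7,0.8,1.2],"dr":[-0.09,0,0.53]},{"gripper":1,"slide":[3,1,1.4],"dr":[-0.11,0,0.63]},{"gripper":1,"slide":[3.2,1.3,1.5],"dr":[-0.127,0,0.735]}]'
python3 look.py; python3 nxt.py -.035 1.05
```

```text
t: 17.33
ee_pos: [0.5579, -0.0868, 0.1378]
ee_rot: [[-0.404, 0.899, 0.169], [0.913, 0.408, 0.009], [-0.06, 0.158, -0.986]]
wrist_force: [0.5, -0.8, 0.6]
grip_width: 0.008
finger_force: 0.0
score 0.68 theta 1.081 px 3650 (128.7861785888672, 33.82802200317383)
17.3833 F [ 0.   0.3 -0.1] T [-0.    0.16 -0.03] [-0.15  0.6   0.41  2.01 -0.62  0.47  1.14]
1.05 ([1.51, 0.84, 0.71], [-0.03, -0.006, 0.147])
```

Key is back at run; move clear upward and check.

```bash
python3 -m crank '[{"gripper":1,"slide":[0.8,0.4,0.4],"dr":[0,0,0]},{"gripper":1,"slide":[1.5,0.8,0.8],"dr":[0,0,0]},{"gripper":1,"slide":[1.5,0.8,3],"dr":[0,0,0]},{"gripper":1,"slide":[1,0.8,6],"dr":[0,0,0]},{"gripper":1,"slide":[0,0.8,8],"dr":[0,0,0]},{"gripper":1,"slide":[-1,0.8,10],"dr":[0,0,0]},{"gripper":1,"slide":[-1,0.8,10],"dr":[0,0,0]},{"gripper":1,"slide":[-1,0.8,10],"dr":[0,0,0]}]'
python3 look.py; python3 look.py w7
```

```text
t: 18.1
ee_pos: [0.5497, -0.0787, 0.239]
ee_rot: [[-0.397, 0.901, 0.173], [0.916, 0.402, 0.009], [-0.061, 0.162, -0.985]]
wrist_force: [0.5, 0.2, -0.6]
grip_width: 0.004
finger_force: 0.0
score 0.97 theta 1.049 px 1567 (82.98609924316406, 22.487842559814453)
18.15 F [ 0.2 -0.1  0.6] T [-0.04  0.2   0.03] [-0.3   0.46  0.59  1.94 -0.47  0.69  0.98]
score 0.64 theta 1.04 px 1576 (84.2992172241211, 21.678604125976562)
18.25 F [ 0.2 -0.2  0.2] T [-0.06  0.17 -0.  ] [-0.3   0.46  0.59  1.94 -0.47  0.69  0.98]
```

View pics/w7.png

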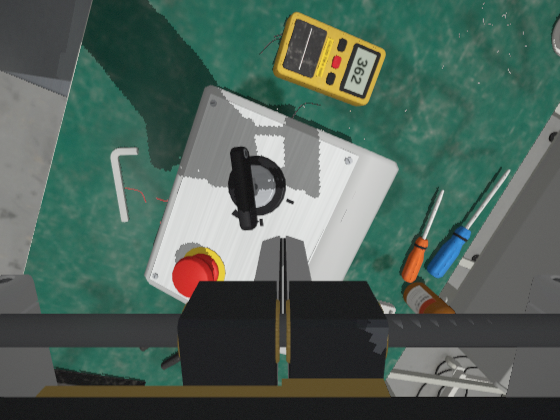

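The key stands free at run (bar at pixels 238–250, 148–228, about 1.05 rad), and the fingers are clear of it.

```bash
python3 -c "
from workcell import job
print(job.close_job())"
```

```text
the job is handed in; nothing more can be done
None
```

The job is handed in: the key was held at run for over 2 s, pressed on the start stop at about 17 N for about 3 s, then released and seen back at run (about 1.05 rad) with nothing touching it; the judge returned no verdict.

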